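Lock a cutting die into the honing fixture with the bayonet bolt

TASK

Get the small oblong cutting die ready for honing: push it along the channel of the honing fixture until it is fully home against the back stop, then push the bolt's black knob along its L-shaped slot so that the bolt runs right across the channel's mouth into the keeper, and push the knob over and down to the end of the short leg so that the bolt is locked. Do it all by pushing with the fingertips or the outside of the closed fingers: do not take the knob or the die between the fingers, do not lift the die, and leave the bench stone, the loose die and the knobbed weight beside the fixture where they are.

Things in the scene. Friction and masses are not known exactly. Their poses are not given: they have to be found in the camera images.
- fixture: Fixed honing fixture: grey steel plate on a plywood board, top at z = 18, x -58..+120, y -58..+130 mm (board 8 mm wider all round). Origin on the work surface under the crossing of channel centre line and bolt axis. z up; x along the channel from mouth to back stop, away from the robot; y along the bolt, towards its barrel. Steel rails at y = +-22 to +-36, x = 26 to 112 mm, top z 40, screws 43.
- back_stop (a point): Middle of the face of the steel back stop that closes the channel's far end, at fixture x = 97.5, z = 30 mm; top at z = 42.
- slot_corner (a point): Corner of the L slot, on top of the bolt's barrel: a 28 mm tube about the bolt axis (fixture x = 0, z = 36), y = 26 to 118, top z 50. Slot 10 mm wide: long leg along the top, short leg from here (y = 40) down the -x side. Slot and lever pin really touch: the lever swings over only with the bolt within 3 mm of full travel; swung over, the bolt cannot go back.
- keeper (a point): Centre of the steel keeper staple that takes the bolt's nose, on the other side of the mouth: fixture x -18..18, y -46..-30 mm, top z 48.5.
- die_centre (a point): Centre, half-way up, of the cutting die: dark strip steel, oblong, rounded ends, 88 mm long (x, along the channel), 40 wide, 30 tall, under 0.35 kg. Stands loose on the plate (centre z 33, top z 48), 2 mm play each side between the rails, near end out of the mouth, where it blocks the bolt. Home: centre at fixture x 53.5 mm, near end at x 9.5; at the start 25 to 45 mm short of it.
- knob (a point): Centre of the black ball knob, 18 mm across, on the bolt's lever, 36 mm from the bolt axis (lever pin 6 mm thick). Lever upright: knob at fixture x = 0, z = 72, y = 106 mm minus the bolt's travel. Swung fully over: x = -35, z = 45 mm.
- bolt (a joint): Travel of the bolt, m: 0 = drawn back, clear of the channel; 0.066 = full travel, nose in the keeper. Grows towards the fixture's -y. Rubs with about 2 N and stays where it is left.
- lever (a joint): Swing of the bolt's lever, rad: 0 = upright in the long leg (0.2 of play there); 1.31 = over towards the fixture's -x and down, at the end of the short leg. Rubs with about 1 N at the knob and stays where it is left.
- bench_stone_centre (a point): Centre of a loose two-layer grey bench stone, 110 x 42 x 23 mm, lying on the board right of the fixture. Leave it alone.
- link_die_centre (a point): Centre of a loose cutting die, 75 x 34 x 30 mm, on the board left of the fixture, beyond the barrel. Leave it alone.
- weight_centre (a point): Centre of the block of a steel paper weight, 50 x 62 mm, 48 mm tall with its wooden knob, on the board right of the fixture. Leave it alone.
There are look-alikes about, which are no part of the job. Leave any orange or purple look-alike of the part that bears die_centre alone.

How it is judged (in metres and radians):
On the way, in this order (a step that is already met when the one before it is completed fails the run):
1. the die is home against the back stop (x of die_centre in the frame of fixture between 0.0485 and 0.058 m and z of die_centre in the frame of fixture below 0.037 m), for 0.2 s.
2. the bolt is pushed across the mouth into the keeper (value of joint bolt above 0.06 m), for 0.1 s.
3. the lever is swung over to the end of the short leg (value of joint lever above 1.15 rad), for 0.2 s.
At the end, for the whole second after the job is handed in: The die stands flat and at rest within 5 mm of the back stop, the bolt is in the keeper (travel over 58 mm of 66) and its lever is swung over by more than 1.15 of 1.31 rad (all of step 1 and value of joint bolt above 0.058 m and value of joint lever above 1.15 rad and linear speed of die below 0.01 m/s and angle between die_centre's own z axis and vertical below 0.08 rad); the robot touches nothing.
It fails at once if the die is lifted or tipped (z of die_centre in the frame of fixture above 0.043 m or angle between die_centre's own z axis and vertical above 0.2 rad).
It fails at once if the knob is gripped between the fingers (distance between the grasp point and knob below 0.013 m and contact force between the fingers and lever above 10 N).
It fails at once if the die is squeezed between the fingers on its way home (contact force between the fingers and die above 30 N and x of die_centre in the frame of fixture below 0.045 m).
It fails at once if a thing beside the fixture is moved (distance of any of bench_stone_centre, link_die_centre, weight_centre from where it was at the start of the episode above 0.015 m).
It also fails if it takes over 54 s, if anything falls off the work surface, if the arm or the gripper's body presses on something with over 40 N, if the wrist force passes 120 N, or if a joint passes its speed limit or range.

ROBOT

A 6-joint arm with a two-finger parallel gripper is mounted at the origin on a cart in front of the work surface, level with it; the furniture and walls round the work are solid. World frame = base frame: x ahead of the robot, y to its left, z up, the work surface at z = 0. Lengths are in m, angles in degrees, forces in N, time in s.
With the tool pointing down it reaches from about 0.275 to 0.85 m from the base axis. Payload 19 kg.
Tool frame: the origin (TCP) lies at the very end of the fingers, on their centre line; the grasp point (between the pads) lies 19 mm behind it (manip.hold_point_z is the distance from the TCP to the grasp point, in m); z points along the fingers, y is the line along which they close (so a half turn about z gives the same grasp; the last joint's range is limited). The gripper opens to 85 mm and grips with 20 to 120 N. Pads are 22 mm wide; open, the fingers measure 114 mm over their backs; the gripper's body (76 mm by 85 mm) begins 54 mm behind the grasp point. The pads swing forward as they close: fully open they stand 13 mm farther back than shut.
Start: joints at [-71.906, 8.623, 82.357, -0, 89.026, -7.678], TCP at [0.25, -0.518, 0.231] pointing down, gripper open.
Joint ranges: [-160.23, 160.23], [-39.13, 120.54], [6.94, 153.29], [-79.49, 259.48], [9.18, 160.14], [-161.06, 161.06]. Speed limits (degrees/s): [108.29, 108.29, 127.2, 172.46, 172.46, 172.46].

INTERFACE

Orientations are given as [roll, pitch, yaw] about the fixed x, y, z axes, in that order (R = Rz(yaw) Ry(pitch) Rx(roll)).
In Python, from cell import manip gives the robot as it stands. The module is installed in compiled form; this text tells all that it offers.
- The arm moves only by the tool apply_moves, never from a script. Its argument "motion" is a list of rows, each an object of numbers: "x", "y", "z": the shift along the tool's x, y, z in m; "rx", "ry", "rz": the turn, a rotation vector about the tool's x, y, z in degrees; "claw": the finger opening in m, from 0 to 0.0854. A call has 1 to 20 rows; each row is the pose to reach, as a shift and turn from the pose commanded when the call began, along the tool's axes at that moment; what a row does not reach only later rows make up. A row lasts 1/12 s, in which the tool goes at most 41.7 mm and 7.16 degrees, less where a joint would pass 70% of its speed; a pose out of reach is approached as far as the arm can. A call with a gripper value outside its range is refused whole. The fingers move at their own pace and stop on an object; "newtons" is the grip in N (left out, the last holds). Time passes only in rows, so rows that repeat a pose let the fingers close. It gives the time, the measured TCP pose, the force, the opening and the grip force at its end, in the units of the state.
- manip.observe(): the state, without advancing time (a new reading comes with each control period).
- manip.grab_frame(name): name is "side" or "top" or "wrist"; returns (picture, depth): 384x512x3 uint8, blue, green, red; 384x512 float32, m along the optical axis (not along the pixel's ray), 0 where there is no reading.
- manip.camera_model(name): a dict with "mtx" (3x3 intrinsics, pixels), "world_to_cam" (4x4, takes a point from world to camera coordinates). Camera axes: x right, y up, looking along -z (the intrinsics and any distortion apply to the point x, -y, -z); pixel columns grow to the right and rows downward; lengths in m; the calibration is good to about 2 mm. A picture is of the moment at which its call begins: read the wrist's pose just before it. camera_model takes no time and is no camera call; for the wrist camera it gives the pose at the moment of the call.
- manip.sign_off(): hands the job in; it is judged then, once.
The state is a dict: "t": time; "joints": joint angles; "dq": joint speeds; "joint_efforts": joint torques, N m; "ee_pos": TCP position; "tcp_rot": TCP orientation; "force": force on the tool from outside, world axes, zero at the start; "wrist_torque": the same for the moment, N m; "opening": finger opening in m; "gripper_force": force on a finger pad.
Only numpy, scipy, OpenCV 4.12 (cv2) and the standard library are available. Lean on these libraries where they do the work, as an engineer would, in place of code of your own. Each camera call takes 0.05 s, during which the arm holds its last target. There are 200 camera calls.

## Working session

There is one attempt and no reset: what is moved stays moved. The work goes in short steps, Python scripts to look and compute and a tool call to move; the robot and the scene stay as the last step left them, time stands still between calls to the robot, and variables do not carry over. Pictures are saved under pics/ and viewed, at most 10 in all, crops included, and the job is handed in when it is done.

Besides the shell and the picture viewer there is one more tool, called after ">>>" by a JSON object that holds its "op" and its "data". apply_moves: Moves the arm, as the interface text tells. Its arguments: {"type":"object","properties":{"motion":{"type":"array","items":{"type":"object","properties":{"x":{"type":"number"},"y":{"type":"number"},"z":{"type":"number"},"rx":{"type":"number"},"ry":{"type":"number"},"rz":{"type":"number"},"claw":{"type":"number"}}}},"newtons":{"type":"number"}},"required":["motion"]}

```bash
mkdir -p pics
cat > h.py <<'E'
import numpy as np, cv2
from cell import manip
def grab(n):
    m=manip.camera_model(n); p,d=manip.grab_frame(n); np.savez(f'{n}.npz',p=p,d=d,K=m['mtx'],T=m['world_to_cam']); return p,d,np.array(m['mtx']),np.array(m['world_to_cam'])
def load(n):
    f=np.load(f'{n}.npz'); return f['p'],f['d'],f['K'],f['T']
def ray(K,T,u,v):
    r=np.array([(u-K[0,2])/K[0,0],-(v-K[1,2])/K[1,1],-1.]); C=np.linalg.inv(T); return C[:3,3],C[:3,:3]@r
def onz(K,T,u,v,z):
    o,r=ray(K,T,u,v); return o+r*(z-o[2])/r[2]
def cloud(d,K,T):
    v,u=np.mgrid[:d.shape[0],:d.shape[1]]; c=np.stack([(u-K[0,2])/K[0,0]*d,-(v-K[1,2])/K[1,1]*d,-d],-1)
    C=np.linalg.inv(T); return c@C[:3,:3].T+C[:3,3]
def proj(K,T,P):
    c=T[:3,:3]@np.array(P)+T[:3,3]; return K[0,0]*c[0]/-c[2]+K[0,2],K[1,1]*-c[1]/-c[2]+K[1,2]
E
python3 - <<'E'
from h import *
for n in('top','side'):
    p,d,K,T=grab(n); cv2.imwrite(f'pics/{n}0.png',p); print(n,np.linalg.inv(T)[:3,3],K[0,0])
print(manip.observe(), manip.hold_point_z)
E
```

```text
top [ 0.44557678 -0.0547074   0.92929959] 406.4603821297061
side [0.15661258 0.51333283 0.59554892] 353.44592177287535
{'t': 0.1, 'joints': array([-7.19053972e+01,  8.64583901e+00,  8.23869013e+01,  1.47043384e-04,
        8.90238337e+01, -7.67566110e+00]), 'dq': array([-0.09350613, -0.14303688, -0.07466117,  0.03281867, -0.06594866,
       -0.02050573]), 'joint_efforts': array([ 5.48681521e-03, -7.14380407e+01, -5.71791244e+01, -7.43442598e-06,
        7.18172028e-03,  3.32134482e-05]), 'ee_pos': array([ 0.24992799, -0.51762317,  0.2307793 ]), 'tcp_rot': array([-1.79943953e+02, -7.70201699e-03,  2.57702575e+01]), 'force': array([-0.08145416, -0.09588203, -0.71712148]), 'wrist_torque': array([-0.00876455,  0.01431004, -0.00208383]), 'gripper_force': 0.0, 'opening': 0.08547485602584078} 0.0187
```

View pics/top0.png

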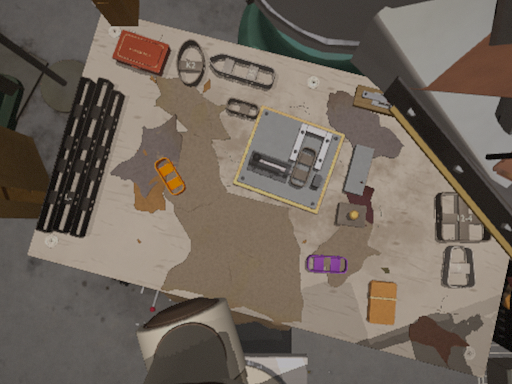

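View pics/side0.png

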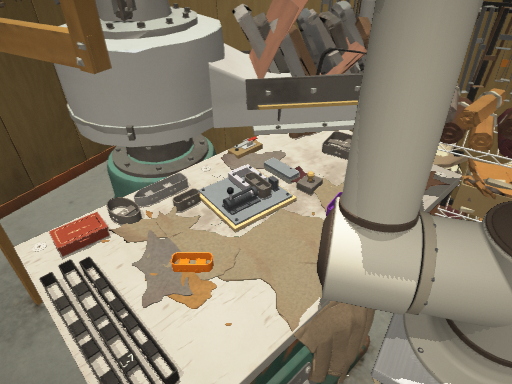

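Top view: the fixture is the grey plate at about (290,160), with the barrel at (268,163) and the keeper at (316,182). Candidates for the die:
- dark oblong at (303,167), in the channel
- loose die at (241,108)
- orange at (170,176)
- purple at (327,264)
- others at (244,70), (190,62) and (460,217)

By the description I choose (303,167). Next I'll check it in a close crop and measure.

Run:
```python
from h import *
p,d,K,T=load('top')
C=cloud(d,K,T)
print('ground', onz(K,T,303,167,.04), 'depth', C[167,303], 'table z', C[250,250])
# plate: yellow board edge + z
hsv=cv2.cvtColor(p,cv2.COLOR_BGR2HSV)
roi=np.zeros(d.shape,bool); roi[95:222,225:352]=1
m=(C[...,2]>.012)&(C[...,2]<.024)&roi&(d>0)
n,l,s,c=cv2.connectedComponentsWithStats(m.astype(np.uint8)); i=1+np.argmax(s[1:,4]); m=l==i
P=C[m]; print('plate z',np.median(P[:,2]),len(P))
r=cv2.minAreaRect((P[:,:2]*1000).astype(np.float32)); print('rect mm',r,cv2.boxPoints(r))
y=(hsv[...,0]>18)&(hsv[...,0]<32)&(hsv[...,1]>110)&(hsv[...,2]>110)&roi
ys=np.argwhere(y); Q=np.array([onz(K,T,u,v,.012)[:2]*1000 for v,u in ys],np.float32); r=cv2.minAreaRect(Q); print('yellow',len(Q),r,cv2.boxPoints(r))
crop=cv2.resize(p[95:222,225:352],None,fx=4.5,fy=4.5,interpolation=cv2.INTER_CUBIC); cv2.imwrite('pics/crop.png',crop)
ps,ds,Ks,Ts=load('side')
print('knob side?',)
```

```text
ground [ 0.56902008 -0.14721147  0.04      ] depth [ 0.57222201 -0.14961088  0.01693291] table z [ 0.38514877 -0.03092242  0.0126081 ]
plate z 0.01807506564868977 4957
rect mm ((591.287841796875, -118.43435668945312), (203.17921447753906, 193.56385803222656), 70.09555053710938) [[ 465.70105  -181.00551 ]
 [ 647.7018   -246.90483 ]
 [ 716.87463   -55.863205]
 [ 534.8739     10.036118]]
yellow 158 ((578.998779296875, -152.4149932861328), (279.1124267578125, 191.5929412841797), 70.15174102783203) [[ 441.50952  -251.15509 ]
 [ 621.72095  -316.2067  ]
 [ 716.48804   -53.674896]
 [ 536.2766     11.376709]]
knob side?
```

View pics/crop.png

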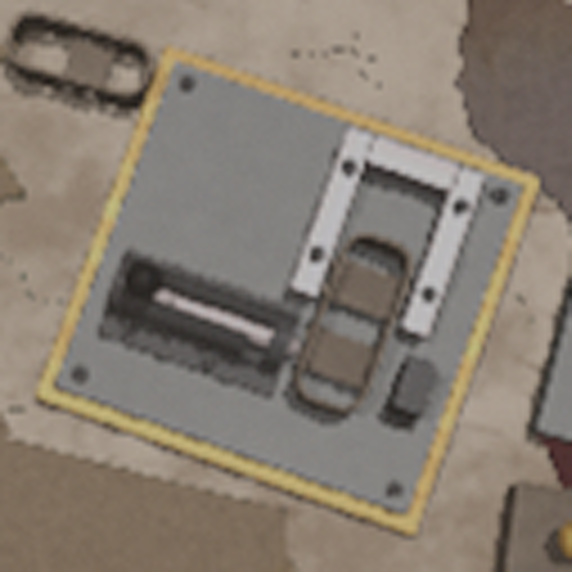

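The crop confirms it. The dark oblong die is between the light rails (centre about crop (350,325)), with its near end out of the mouth at (325,412). The knob is at (140,278), the keeper at (410,390) and the back stop at the top. The board rectangle measures 193.6×203 mm against 194×204 expected, so the size agrees. Next I'll check the pose against the knob and die.

```bash
cat >> h.py <<'E'
A=np.radians(-19.9); X=np.array([np.cos(A),np.sin(A),0]); Y=np.array([-np.sin(A),np.cos(A),0]); Z=np.array([0,0,1.])
O=np.array([.5499,-.1417,0])
def W(x,y,z): return O+(X*x+Y*y+Z*z)/1000
def F(p): q=np.asarray(p)-O; return np.array([q@X,q@Y,q[2]])*1000
E
python3 - <<'E'
from h import *
from scipy.spatial.transform import Rotation as R
vis=[]
for n in('top','side'):
    p,d,K,T=load(n); C=cloud(d,K,T)
    q=p.copy()
    for nm,f in dict(knob=(0,106,72),r1=(26,36,40),r2=(112,-36,40),r3=(26,-36,40),r4=(112,36,40),kp=(0,-38,48.5),b1=(0,26,50),b2=(0,118,50),c1=(-58,-58,18),c2=(120,130,18),c3=(-58,130,18),c4=(120,-58,18)).items():
        u,v=proj(K,T,W(*f)); 
        if nm=='knob': cu,cv=u,v
        if nm in('knob','r2'): print(n,nm,round(u,1),round(v,1))
    s=5
    S=(292,160) if n=='top' else (248,195)
    x0,y0=S[0]-64,S[1]-60
    c=cv2.resize(q[y0:y0+120,x0:x0+128],None,fx=s,fy=s,interpolation=cv2.INTER_CUBIC)
    for f in [(0,106,72),(26,36,40),(112,-36,40),(26,-36,40),(112,36,40),(0,-38,48.5),(0,26,50),(0,118,50),(-58,-58,18),(120,130,18),(-58,130,18),(120,-58,18),(9.5,0,48)]:
        u,v=proj(K,T,W(*f)); cv2.drawMarker(c,(int((u-x0+.5)*s),int((v-y0+.5)*s)),(0,0,255),cv2.MARKER_CROSS,14,1)
    vis.append(c)
    if n=='top':
        q=np.stack([(C-O)@X,(C-O)@Y,C[...,2]],-1)*1000
        m=(q[...,2]>43)&(q[...,2]<52)&(abs(q[...,1])<22)&(q[...,0]>-50)&(q[...,0]<85)&(d>0)
        print('die top pts',m.sum(),q[m].min(0),q[m].max(0))
        m=(q[...,2]>62)&(q[...,1]>80)&(q[...,1]<130)&(abs(q[...,0])<30)&(d>0); print('knob pts',m.sum(),q[m].mean(0))
    else:
        q=np.stack([(C-O)@X,(C-O)@Y,C[...,2]],-1)*1000
        m=(q[...,2]>60)&(q[...,1]>80)&(q[...,1]<130)&(abs(q[...,0])<30)&(d>0); print('knob pts side',m.sum(),q[m].mean(0))
        m=(q[...,2]>43)&(q[...,2]<52)&(abs(q[...,1])<22)&(q[...,0]>-50)&(q[...,0]<85)&(d>0); print('die side',m.sum(),q[m].min(0),q[m].max(0))
cv2.imwrite('pics/chk.png',cv2.resize(np.vstack(vis),None,fx=.5,fy=.5,interpolation=cv2.INTER_AREA))
s=manip.observe(); Rt=R.from_euler('xyz',s['tcp_rot'],degrees=True)
for t in [(-85,0,120),(-85,0,28)]: print(t,W(*t),Rt.inv().apply(W(*t)-s['ee_pos']))
E
```

```text
top knob 255.1 156.8
top r2 332.9 134.1
die top pts 129 [-23.39965609 -17.60336843  43.0054026 ] [64.23424006 18.88981952 51.33117736]
knob pts 56 [ -0.44287157 102.47381806  77.95429707]
side knob 229.5 191.3
side r2 248.4 164.0
knob pts side 45 [ -2.54516409 105.91780658  75.71737817]
die side 133 [-24.08962114 -17.25708861  43.00116737] [65.19773332 20.85796892 50.77502189]
(-85, 0, 120) [ 0.46997551 -0.11276774  0.12      ] [ 0.37416414 -0.26881315  0.11109261]
(-85, 0, 28) [ 0.46997551 -0.11276774  0.028     ] [ 0.37415178 -0.26872315  0.20309256]
```

View pics/chk.png

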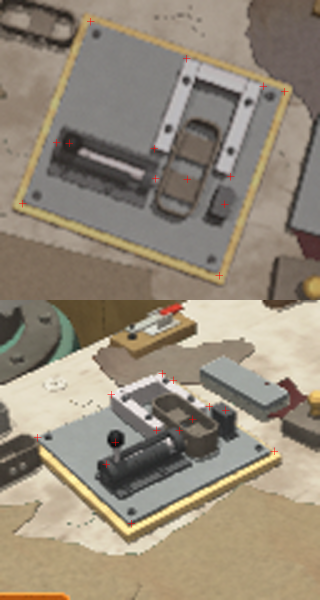

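The die spans fixture x −23.5..64.5, so its centre is at about 20.5 mm, 33 mm short of home and within the stated range. The knob is where expected, and the overlay agrees to 2–3 mm. Now I move to above the mouth side with the fingers closed.

>>> {"op": "apply_moves", "data": {"motion": [{"x": 0.374,"y": -0.269,"z": 0.09,"rz": 45.7,"claw": 0},{"x": 0.374,"y": -0.269,"z": 0.09,"rz": 45.7,"claw": 0},{"x": 0.374,"y": -0.269,"z": 0.09,"rz": 45.7,"claw": 0},{"x": 0.374,"y": -0.269,"z": 0.09,"rz": 45.7,"claw": 0},{"x": 0.374,"y": -0.269,"z": 0.09,"rz": 45.7,"claw": 0},{"x": 0.374,"y": -0.269,"z": 0.09,"rz": 45.7,"claw": 0},{"x": 0.374,"y": -0.269,"z": 0.09,"rz": 45.7,"claw": 0},{"x": 0.374,"y": -0.269,"z": 0.09,"rz": 45.7,"claw": 0},{"x": 0.374,"y": -0.269,"z": 0.09,"rz": 45.7,"claw": 0},{"x": 0.374,"y": -0.269,"z": 0.09,"rz": 45.7,"claw": 0},{"x": 0.374,"y": -0.269,"z": 0.09,"rz": 45.7,"claw": 0},{"x": 0.374,"y": -0.269,"z": 0.09,"rz": 45.7,"claw": 0},{"x": 0.374,"y": -0.269,"z": 0.09,"rz": 45.7,"claw": 0},{"x": 0.374,"y": -0.269,"z": 0.09,"rz": 45.7,"claw": 0},{"x": 0.374,"y": -0.269,"z": 0.09,"rz": 45.7,"claw": 0},{"x": 0.374,"y": -0.269,"z": 0.09,"rz": 45.7,"claw": 0},{"x": 0.374,"y": -0.269,"z": 0.09,"rz": 45.7,"claw": 0},{"x": 0.374,"y": -0.269,"z": 0.09,"rz": 45.7,"claw": 0}]}}

```text
$.motion[0]: bad value
```

Run:
```python
from h import *
s=manip.observe(); print(s['t'],F(s['ee_pos']),s['tcp_rot'],s['opening'],s['force'])
p,d,K,T=grab('wrist'); cv2.imwrite('pics/w1.png',p)
q=cloud(d,K,T); q=np.stack([(q-O)@X,(q-O)@Y,q[...,2]],-1)*1000
for nm,m in dict(die=(q[...,2]>44)&(q[...,2]<51)&(abs(q[...,1])<21)&(q[...,0]>-50)&(q[...,0]<80),knob=(q[...,2]>62)&(q[...,2]<83)&(q[...,1]>70)&(q[...,1]<135)&(abs(q[...,0])<25),rails=(q[...,2]>36)&(q[...,2]<41.5)&(abs(q[...,1])<45)&(q[...,0]>20)).items():
    if m.sum(): print(nm,m.sum(),np.percentile(q[m],[1,50,99],axis=0).round(1).tolist())
```

```text
0.1 [-154.10356295 -455.5804294   230.77930105] [-1.79943953e+02 -7.70201699e-03  2.57702575e+01] 0.08547485602584078 [-0.08145416 -0.09588203 -0.71712148]
```

View pics/w1.png

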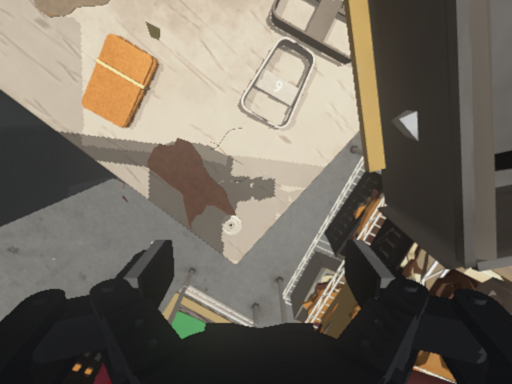

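The wrist view shows only the empty corner of the table, because the move was refused. I'll test which value was bad with a smaller move.

>>> {"op": "apply_moves", "data": {"motion": [{"x": 0.03,"y": -0.02,"z": 0.005,"rz": 5,"claw": 0}]}}

```text
$.motion[0]: bad value
```

>>> {"op": "apply_moves", "data": {"motion": [{"x": 0.03,"y": -0.02,"z": 0.005,"rx": 0.0,"ry": 0.0,"rz": 5.0,"claw": 0.001}]}}

```text
t: 0.23
ee_pos: [0.2665, -0.4896, 0.2259]
tcp_rot: [180.0, 0.1, 20.8]
force: [0.8, -1.5, 0.2]
opening: 0.0758
gripper_force: 0.0
```

>>> {"op": "apply_moves", "data": {"motion": [{"x": 0.321,"y": -0.278,"z": 0.09,"rx": 0.0,"ry": 0.0,"rz": 40.7,"claw": 0.0},{"x": 0.321,"y": -0.278,"z": 0.09,"rx": 0.0,"ry": 0.0,"rz": 40.7,"claw": 0.0},{"x": 0.321,"y": -0.278,"z": 0.09,"rx": 0.0,"ry": 0.0,"rz": 40.7,"claw": 0.0},{"x": 0.321,"y": -0.278,"z": 0.09,"rx": 0.0,"ry": 0.0,"rz": 40.7,"claw": 0.0},{"x": 0.321,"y": -0.278,"z": 0.09,"rx": 0.0,"ry": 0.0,"rz": 40.7,"claw": 0.0},{"x": 0.321,"y": -0.278,"z": 0.09,"rx": 0.0,"ry": 0.0,"rz": 40.7,"claw": 0.0},{"x": 0.321,"y": -0.278,"z": 0.09,"rx": 0.0,"ry": 0.0,"rz": 40.7,"claw": 0.0},{"x": 0.321,"y": -0.278,"z": 0.09,"rx": 0.0,"ry": 0.0,"rz": 40.7,"claw": 0.0},{"x": 0.321,"y": -0.278,"z": 0.09,"rx": 0.0,"ry": 0.0,"rz": 40.7,"claw": 0.0},{"x": 0.321,"y": -0.278,"z": 0.09,"rx": 0.0,"ry": 0.0,"rz": 40.7,"claw": 0.0},{"x": 0.321,"y": -0.278,"z": 0.09,"rx": 0.0,"ry": 0.0,"rz": 40.7,"claw": 0.0},{"x": 0.321,"y": -0.278,"z": 0.09,"rx": 0.0,"ry": 0.0,"rz": 40.7,"claw": 0.0},{"x": 0.321,"y": -0.278,"z": 0.09,"rx": 0.0,"ry": 0.0,"rz": 40.7,"claw": 0.0},{"x": 0.321,"y": -0.278,"z": 0.09,"rx": 0.0,"ry": 0.0,"rz": 40.7,"claw": 0.0},{"x": 0.321,"y": -0.278,"z": 0.09,"rx": 0.0,"ry": 0.0,"rz": 40.7,"claw": 0.0},{"x": 0.321,"y": -0.278,"z": 0.09,"rx": 0.0,"ry": 0.0,"rz": 40.7,"claw": 0.0}]}}

```text
t: 1.57
ee_pos: [0.4696, -0.1141, 0.1366]
tcp_rot: [180.0, -0.0, -20.0]
force: [-0.3, -0.8, 0.3]
opening: -0.0004
gripper_force: 0.0
```

```bash
cat > w.py <<'E'
from h import *
import sys
def cl(n):
    p,d,K,T=grab(n); q=cloud(d,K,T); return p,np.stack([(q-O)@X,(q-O)@Y,q[...,2]],-1)*1000
def rep(n,q):
    for nm,m in dict(die=(q[...,2]>44)&(q[...,2]<51)&(abs(q[...,1])<21)&(q[...,0]>-50)&(q[...,0]<85),knob=(q[...,2]>68)&(q[...,2]<83)&(q[...,1]>20)&(q[...,1]<135)&(abs(q[...,0])<35),rails=(q[...,2]>36)&(q[...,2]<41.5)&(abs(q[...,1])<45)&(q[...,0]>20)).items():
        if m.sum(): print(n,nm,m.sum(),np.percentile(q[m],[1,50,99],axis=0).round(1).tolist())
if __name__=='__main__':
    s=manip.observe(); print(s['t'],F(s['ee_pos']).round(1),s['tcp_rot'].round(1),s['opening'],s['force'].round(1))
    for n in sys.argv[2:]:
        p,q=cl(n); rep(n,q); cv2.imwrite(f'pics/{n}{sys.argv[1]}.png',p)
E
python3 w.py 2 wrist
```

```text
1.5667 [-84.9  -1.4 136.6] [180.  -0. -20.] -0.00037470889774403576 [-0.3 -0.8  0.3]
wrist die 1059 [[-22.2, -15.9, 44.3], [20.0, 3.3, 47.2], [61.2, 20.1, 49.0]]
wrist knob 652 [[-7.0, 94.9, 69.7], [0.9, 100.8, 77.3], [9.3, 110.5, 80.8]]
wrist rails 2093 [[27.4, -34.0, 36.5], [45.8, 5.7, 39.3], [63.7, 37.2, 41.3]]
```

View pics/wrist2.png

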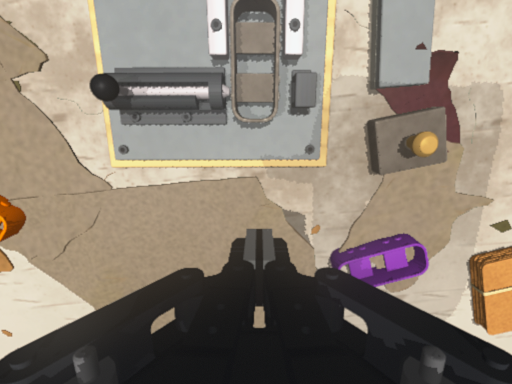

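The wrist view shows the die at (256,60), the knob at (104,88), the keeper at (304,90) and the closed fingertips at (260,235). They are square to the channel. True fixture y is offset by about +1.5 mm. Now I go down behind the die and push.

>>> {"op": "apply_moves", "data": {"motion": [{"x": 0.0,"y": -0.003,"z": 0.04,"claw": 0.0},{"x": 0.0,"y": -0.003,"z": 0.08,"claw": 0.0},{"x": 0.0,"y": -0.003,"z": 0.11,"claw": 0.0},{"x": 0.0,"y": -0.003,"z": 0.11,"claw": 0.0},{"x": 0.02,"y": -0.003,"z": 0.11,"claw": 0.0},{"x": 0.04,"y": -0.003,"z": 0.11,"claw": 0.0},{"x": 0.045,"y": -0.003,"z": 0.11,"claw": 0.0},{"x": 0.048,"y": -0.003,"z": 0.11,"claw": 0.0},{"x": 0.051,"y": -0.003,"z": 0.11,"claw": 0.0},{"x": 0.054,"y": -0.003,"z": 0.11,"claw": 0.0},{"x": 0.057,"y": -0.003,"z": 0.11,"claw": 0.0},{"x": 0.06,"y": -0.003,"z": 0.11,"claw": 0.0}]}}

```text
$.motion[0]: bad value
```

```bash
python3 w.py 3 wrist
```

```text
1.6167 [-84.9  -1.4 136.5] [180.  -0. -20.] 0.00011322018705896325 [-0.1  0.  -0.4]
wrist die 1057 [[-22.2, -15.8, 44.3], [19.6, 4.2, 47.3], [61.2, 20.1, 49.0]]
wrist knob 653 [[-7.0, 94.9, 69.4], [0.9, 100.9, 77.5], [9.4, 110.7, 81.0]]
wrist rails 2097 [[27.5, -33.9, 36.5], [45.9, 6.5, 39.3], [63.8, 37.1, 41.3]]
```

All keys must be given in each row, so I resend with all of them.

>>> {"op": "apply_moves", "data": {"motion": [{"x": 0.0,"y": -0.003,"z": 0.04,"rx": 0.0,"ry": 0.0,"rz": 0.0,"claw": 0.0},{"x": 0.0,"y": -0.003,"z": 0.08,"rx": 0.0,"ry": 0.0,"rz": 0.0,"claw": 0.0},{"x": 0.0,"y": -0.003,"z": 0.11,"rx": 0.0,"ry": 0.0,"rz": 0.0,"claw": 0.0},{"x": 0.0,"y": -0.003,"z": 0.11,"rx": 0.0,"ry": 0.0,"rz": 0.0,"claw": 0.0},{"x": 0.02,"y": -0.003,"z": 0.11,"rx": 0.0,"ry": 0.0,"rz": 0.0,"claw": 0.0},{"x": 0.04,"y": -0.003,"z": 0.11,"rx": 0.0,"ry": 0.0,"rz": 0.0,"claw": 0.0},{"x": 0.045,"y": -0.003,"z": 0.11,"rx": 0.0,"ry": 0.0,"rz": 0.0,"claw": 0.0},{"x": 0.048,"y": -0.003,"z": 0.11,"rx": 0.0,"ry": 0.0,"rz": 0.0,"claw": 0.0},{"x": 0.051,"y": -0.003,"z": 0.11,"rx": 0.0,"ry": 0.0,"rz": 0.0,"claw": 0.0},{"x": 0.054,"y": -0.003,"z": 0.11,"rx": 0.0,"ry": 0.0,"rz": 0.0,"claw": 0.0},{"x": 0.057,"y": -0.003,"z": 0.11,"rx": 0.0,"ry": 0.0,"rz": 0.0,"claw": 0.0},{"x": 0.06,"y": -0.003,"z": 0.11,"rx": 0.0,"ry": 0.0,"rz": 0.0,"claw": 0.0}]}}

```text
t: 2.67
ee_pos: [0.5272, -0.1305, 0.0267]
tcp_rot: [-180.0, 0.0, -19.9]
force: [-1.8, -0.1, 1.1]
opening: -0.0002
gripper_force: 0.9
```

```bash
python3 w.py 3 wrist
```

```text
2.6667 [-25.2   2.8  26.7] [-180.     0.   -19.9] -0.00017774378009256992 [-1.8 -0.1  1.1]
wrist die 4147 [[-18.2, -16.8, 44.1], [34.2, 1.1, 47.1], [73.4, 19.6, 50.4]]
wrist knob 2108 [[-33.1, 20.7, 68.6], [-13.5, 31.1, 79.4], [6.5, 97.8, 83.0]]
wrist rails 10117 [[28.0, -33.9, 36.5], [61.8, -5.9, 39.2], [86.3, 36.9, 41.1]]
```

>>> {"op": "apply_moves", "data": {"motion": [{"x": 0.003,"y": 0.0,"z": 0.0,"rx": 0.0,"ry": 0.0,"rz": 0.0,"claw": 0.0},{"x": 0.006,"y": 0.0,"z": 0.0,"rx": 0.0,"ry": 0.0,"rz": 0.0,"claw": 0.0},{"x": 0.009,"y": 0.0,"z": 0.0,"rx": 0.0,"ry": 0.0,"rz": 0.0,"claw": 0.0},{"x": 0.012,"y": 0.0,"z": 0.0,"rx": 0.0,"ry": 0.0,"rz": 0.0,"claw": 0.0},{"x": 0.015,"y": 0.0,"z": 0.0,"rx": 0.0,"ry": 0.0,"rz": 0.0,"claw": 0.0},{"x": 0.018,"y": 0.0,"z": 0.0,"rx": 0.0,"ry": 0.0,"rz": 0.0,"claw": 0.0},{"x": 0.02,"y": 0.0,"z": 0.0,"rx": 0.0,"ry": 0.0,"rz": 0.0,"claw": 0.0},{"x": 0.021,"y": 0.0,"z": 0.0,"rx": 0.0,"ry": 0.0,"rz": 0.0,"claw": 0.0},{"x": 0.022,"y": 0.0,"z": 0.0,"rx": 0.0,"ry": 0.0,"rz": 0.0,"claw": 0.0}]}}

```text
t: 3.47
ee_pos: [0.548, -0.1381, 0.0262]
tcp_rot: [-180.0, 0.0, -19.9]
force: [-1.4, 0.0, 0.8]
opening: 0.0003
gripper_force: 0.9
```

```bash
python3 w.py 4 wrist
```

```text
3.4667 [-3.   2.7 26.2] [-180.     0.   -19.9] 0.00026203740409133403 [-1.4  0.   0.8]
wrist die 3184 [[4.0, -18.7, 44.2], [40.8, 1.2, 47.1], [84.2, 19.3, 50.4]]
wrist knob 2766 [[-10.8, 20.9, 68.5], [4.1, 33.3, 77.8], [11.0, 100.4, 82.9]]
wrist rails 14698 [[28.7, -33.8, 36.5], [79.4, 0.7, 39.4], [108.2, 36.9, 41.4]]
```

>>> {"op": "apply_moves", "data": {"motion": [{"x": 0.001,"y": 0.0,"z": 0.0,"rx": 0.0,"ry": 0.0,"rz": 0.0,"claw": 0.0},{"x": 0.002,"y": 0.0,"z": 0.0,"rx": 0.0,"ry": 0.0,"rz": 0.0,"claw": 0.0},{"x": 0.0025,"y": 0.0,"z": 0.0,"rx": 0.0,"ry": 0.0,"rz": 0.0,"claw": 0.0},{"x": 0.0025,"y": 0.0,"z": 0.0,"rx": 0.0,"ry": 0.0,"rz": 0.0,"claw": 0.0},{"x": 0.0025,"y": 0.0,"z": 0.0,"rx": 0.0,"ry": 0.0,"rz": 0.0,"claw": 0.0}]}}

```text
t: 3.93
ee_pos: [0.5504, -0.139, 0.0263]
tcp_rot: [-180.0, -0.0, -19.9]
force: [0.3, -0.3, 1.0]
opening: -0.0001
gripper_force: 0.0
```

>>> {"op": "apply_moves", "data": {"motion": [{"x": 0.001,"y": 0.0,"z": 0.0,"rx": 0.0,"ry": 0.0,"rz": 0.0,"claw": 0.0},{"x": 0.002,"y": 0.0,"z": 0.0,"rx": 0.0,"ry": 0.0,"rz": 0.0,"claw": 0.0},{"x": 0.002,"y": 0.0,"z": 0.0,"rx": 0.0,"ry": 0.0,"rz": 0.0,"claw": 0.0},{"x": 0.002,"y": 0.0,"z": 0.0,"rx": 0.0,"ry": 0.0,"rz": 0.0,"claw": 0.0}]}}

```text
t: 4.27
ee_pos: [0.5506, -0.1391, 0.0261]
tcp_rot: [180.0, 0.2, -19.9]
force: [-15.0, 4.9, 11.5]
opening: 0.0
gripper_force: 8.5
```

Contact with the back stop shows as a 15 N rise at the expected position. I back off, rise, and go round to beyond the knob.

>>> {"op": "apply_moves", "data": {"motion": [{"x": -0.006,"y": 0.0,"z": 0.0,"rx": 0.0,"ry": 0.0,"rz": 0.0,"claw": 0.0},{"x": -0.015,"y": 0.0,"z": 0.0,"rx": 0.0,"ry": 0.0,"rz": 0.0,"claw": 0.0},{"x": -0.015,"y": 0.0,"z": -0.04,"rx": 0.0,"ry": 0.0,"rz": 0.0,"claw": 0.0},{"x": -0.015,"y": 0.0,"z": -0.08,"rx": 0.0,"ry": 0.0,"rz": 0.0,"claw": 0.0},{"x": -0.01,"y": 0.0,"z": -0.094,"rx": 0.0,"ry": 0.0,"rz": 0.0,"claw": 0.0},{"x": -0.01,"y": -0.035,"z": -0.094,"rx": 0.0,"ry": 0.0,"rz": 0.0,"claw": 0.0},{"x": -0.005,"y": -0.07,"z": -0.094,"rx": 0.0,"ry": 0.0,"rz": 0.0,"claw": 0.0},{"x": 0.0,"y": -0.105,"z": -0.094,"rx": 0.0,"ry": 0.0,"rz": 0.0,"claw": 0.0},{"x": 0.0,"y": -0.138,"z": -0.094,"rx": 0.0,"ry": 0.0,"rz": 0.0,"claw": 0.0},{"x": 0.0,"y": -0.138,"z": -0.094,"rx": 0.0,"ry": 0.0,"rz": 0.0,"claw": 0.0},{"x": 0.0,"y": -0.138,"z": -0.094,"rx": 0.0,"ry": 0.0,"rz": 0.0,"claw": 0.0}]}}

```text
t: 5.18
ee_pos: [0.5991, -0.0084, 0.1201]
tcp_rot: [-180.0, 0.0, -19.8]
force: [-0.8, -0.3, -0.1]
opening: -0.0003
gripper_force: 0.0
```

```bash
python3 w.py 5 wrist top side
```

```text
5.1833 [  0.9 142.1 120.1] [-180.     0.   -19.8] -0.00027375566517862234 [-0.8 -0.3 -0.1]
wrist die 1316 [[11.5, -18.3, 44.1], [47.7, -4.1, 46.9], [84.3, 20.2, 48.7]]
wrist knob 518 [[-5.9, 96.2, 69.6], [3.6, 105.1, 77.5], [10.1, 112.5, 80.9]]
wrist rails 5506 [[24.6, -33.6, 36.2], [78.4, 16.0, 39.5], [113.2, 37.8, 41.4]]
top die 101 [[9.9, -19.8, 44.6], [41.2, 3.7, 47.9], [83.5, 18.3, 50.7]]
top knob 11 [[-7.6, 105.7, 74.7], [-2.6, 108.3, 76.4], [2.2, 110.5, 80.9]]
top rails 439 [[26.5, -35.6, 36.4], [74.1, 0.8, 39.9], [112.2, 35.9, 41.5]]
side die 83 [[10.7, -18.1, 44.0], [37.6, 4.6, 47.9], [83.4, 19.9, 50.9]]
side knob 39 [[-8.4, 98.2, 69.1], [-3.4, 105.9, 77.3], [4.8, 111.7, 82.9]]
side rails 174 [[26.2, -35.0, 36.1], [66.9, 18.0, 40.0], [111.4, 37.6, 41.4]]
```

The die is home (near end about 10 mm). Now down beside the knob and push it along the long leg.

>>> {"op": "apply_moves", "data": {"motion": [{"x": 0.0,"y": 0.0,"z": 0.035,"rx": 0.0,"ry": 0.0,"rz": 0.0,"claw": 0.0},{"x": 0.0,"y": 0.0,"z": 0.058,"rx": 0.0,"ry": 0.0,"rz": 0.0,"claw": 0.0},{"x": 0.0,"y": 0.0,"z": 0.058,"rx": 0.0,"ry": 0.0,"rz": 0.0,"claw": 0.0},{"x": 0.0,"y": 0.004,"z": 0.058,"rx": 0.0,"ry": 0.0,"rz": 0.0,"claw": 0.0},{"x": 0.0,"y": 0.008,"z": 0.058,"rx": 0.0,"ry": 0.0,"rz": 0.0,"claw": 0.0},{"x": 0.0,"y": 0.012,"z": 0.058,"rx": 0.0,"ry": 0.0,"rz": 0.0,"claw": 0.0},{"x": 0.0,"y": 0.016,"z": 0.058,"rx": 0.0,"ry": 0.0,"rz": 0.0,"claw": 0.0},{"x": 0.0,"y": 0.02,"z": 0.058,"rx": 0.0,"ry": 0.0,"rz": 0.0,"claw": 0.0},{"x": 0.0,"y": 0.024,"z": 0.058,"rx": 0.0,"ry": 0.0,"rz": 0.0,"claw": 0.0},{"x": 0.0,"y": 0.028,"z": 0.058,"rx": 0.0,"ry": 0.0,"rz": 0.0,"claw": 0.0},{"x": 0.0,"y": 0.032,"z": 0.058,"rx": 0.0,"ry": 0.0,"rz": 0.0,"claw": 0.0},{"x": 0.0,"y": 0.036,"z": 0.058,"rx": 0.0,"ry": 0.0,"rz": 0.0,"claw": 0.0}]}}

```text
t: 6.33
ee_pos: [0.5869, -0.0441, 0.0624]
tcp_rot: [-180.0, -0.0, -19.9]
force: [0.6, 2.1, 1.7]
opening: -0.0002
gripper_force: 1.3
```

```bash
python3 w.py 6 wrist side
```

```text
6.3333 [  1.5 104.4  62.4] [-180.    -0.   -19.9] -0.0002044431395865297 [0.6 2.1 1.7]
wrist die 2395 [[11.6, -18.3, 44.1], [48.7, -6.1, 46.8], [84.2, 20.1, 48.7]]
wrist knob 1560 [[-4.2, 75.9, 68.5], [8.5, 88.3, 77.3], [13.2, 117.7, 82.7]]
wrist rails 9405 [[25.2, -33.3, 36.2], [77.5, 17.4, 39.5], [112.6, 37.8, 41.5]]
side die 78 [[7.5, -17.6, 44.0], [35.4, -2.2, 48.1], [82.1, 20.5, 50.3]]
side knob 82 [[-9.9, 77.7, 68.2], [-5.5, 101.7, 76.8], [7.6, 117.8, 82.8]]
side rails 123 [[24.9, -34.4, 36.2], [49.3, 16.0, 40.1], [101.0, 37.8, 41.5]]
```

The 2 N of friction shows the bolt is moving. I continue to the end of travel.

>>> {"op": "apply_moves", "data": {"motion": [{"x": -0.001,"y": 0.004,"z": 0.0,"rx": 0.0,"ry": 0.0,"rz": 0.0,"claw": 0.0},{"x": -0.001,"y": 0.008,"z": 0.0,"rx": 0.0,"ry": 0.0,"rz": 0.0,"claw": 0.0},{"x": -0.001,"y": 0.012,"z": 0.0,"rx": 0.0,"ry": 0.0,"rz": 0.0,"claw": 0.0},{"x": -0.001,"y": 0.016,"z": 0.0,"rx": 0.0,"ry": 0.0,"rz": 0.0,"claw": 0.0},{"x": -0.001,"y": 0.02,"z": 0.0,"rx": 0.0,"ry": 0.0,"rz": 0.0,"claw": 0.0},{"x": -0.001,"y": 0.024,"z": 0.0,"rx": 0.0,"ry": 0.0,"rz": 0.0,"claw": 0.0},{"x": -0.001,"y": 0.028,"z": 0.0,"rx": 0.0,"ry": 0.0,"rz": 0.0,"claw": 0.0},{"x": -0.001,"y": 0.031,"z": 0.0,"rx": 0.0,"ry": 0.0,"rz": 0.0,"claw": 0.0},{"x": -0.001,"y": 0.034,"z": 0.0,"rx": 0.0,"ry": 0.0,"rz": 0.0,"claw": 0.0},{"x": -0.001,"y": 0.035,"z": 0.0,"rx": 0.0,"ry": 0.0,"rz": 0.0,"claw": 0.0},{"x": -0.001,"y": 0.036,"z": 0.0,"rx": 0.0,"ry": 0.0,"rz": 0.0,"claw": 0.0},{"x": -0.001,"y": 0.037,"z": 0.0,"rx": 0.0,"ry": 0.0,"rz": 0.0,"claw": 0.0}]}}

```text
t: 7.43
ee_pos: [0.5733, -0.0782, 0.0623]
tcp_rot: [-180.0, 0.0, -19.9]
force: [0.4, 2.2, -0.1]
opening: 0.0004
gripper_force: 1.0
```

>>> {"op": "apply_moves", "data": {"motion": [{"x": 0.0,"y": 0.001,"z": 0.0,"rx": 0.0,"ry": 0.0,"rz": 0.0,"claw": 0.0},{"x": 0.0,"y": 0.002,"z": 0.0,"rx": 0.0,"ry": 0.0,"rz": 0.0,"claw": 0.0},{"x": 0.0,"y": 0.002,"z": 0.0,"rx": 0.0,"ry": 0.0,"rz": 0.0,"claw": 0.0}]}}

```text
t: 7.68
ee_pos: [0.5727, -0.0801, 0.0623]
tcp_rot: [-180.0, 0.0, -19.9]
force: [0.2, 2.1, -0.4]
opening: 0.0001
gripper_force: 0.8
```

>>> {"op": "apply_moves", "data": {"motion": [{"x": 0.0,"y": 0.001,"z": 0.0,"rx": 0.0,"ry": 0.0,"rz": 0.0,"claw": 0.0},{"x": 0.0,"y": 0.002,"z": 0.0,"rx": 0.0,"ry": 0.0,"rz": 0.0,"claw": 0.0},{"x": 0.0,"y": 0.003,"z": 0.0,"rx": 0.0,"ry": 0.0,"rz": 0.0,"claw": 0.0},{"x": 0.0,"y": 0.003,"z": 0.0,"rx": 0.0,"ry": 0.0,"rz": 0.0,"claw": 0.0}]}}

```text
t: 8.02
ee_pos: [0.5716, -0.0829, 0.0623]
tcp_rot: [-180.0, 0.0, -19.9]
force: [0.1, 1.7, 0.6]
opening: 0.0002
gripper_force: 1.3
```

>>> {"op": "apply_moves", "data": {"motion": [{"x": 0.0,"y": 0.001,"z": 0.0,"rx": 0.0,"ry": 0.0,"rz": 0.0,"claw": 0.0},{"x": 0.0,"y": 0.002,"z": 0.0,"rx": 0.0,"ry": 0.0,"rz": 0.0,"claw": 0.0},{"x": 0.0,"y": 0.003,"z": 0.0,"rx": 0.0,"ry": 0.0,"rz": 0.0,"claw": 0.0},{"x": 0.0,"y": 0.003,"z": 0.0,"rx": 0.0,"ry": 0.0,"rz": 0.0,"claw": 0.0}]}}

```text
t: 8.35
ee_pos: [0.5711, -0.0844, 0.0623]
tcp_rot: [-179.9, -0.0, -19.9]
force: [5.1, 14.0, -0.5]
opening: -0.0
gripper_force: 7.6
```

```bash
python3 w.py 7 wrist side
python3 - <<'E'
import cv2,numpy as np
a=cv2.imread('pics/wrist7.png'); b=cv2.imread('pics/side7.png')[145:245,185:310]
cv2.imwrite('pics/c7.png',np.vstack([cv2.resize(a,(400,300)),cv2.resize(b,(375,300))[:, :375] if 0 else cv2.resize(b,(400,300))]))
E
```

```text
8.35 [ 0.4 61.1 62.3] [-179.9   -0.   -19.9] -1.053435398814287e-05 [ 5.1 14.  -0.5]
wrist die 2009 [[11.4, -18.5, 44.1], [47.9, -5.8, 47.0], [84.3, 19.8, 48.7]]
wrist knob 1472 [[-4.6, 33.9, 68.5], [7.5, 46.2, 77.3], [12.1, 74.3, 82.7]]
wrist rails 9762 [[27.8, -33.7, 36.4], [81.1, 5.7, 39.4], [112.9, 37.5, 41.4]]
side die 44 [[4.1, -17.3, 44.5], [16.7, -8.9, 47.8], [64.4, 18.4, 50.5]]
side knob 73 [[-11.1, 36.6, 68.1], [-6.8, 60.6, 76.8], [8.0, 74.9, 82.6]]
side rails 48 [[26.2, -35.0, 36.0], [58.1, -15.2, 39.7], [111.3, 38.7, 41.4]]
```

View pics/c7.png

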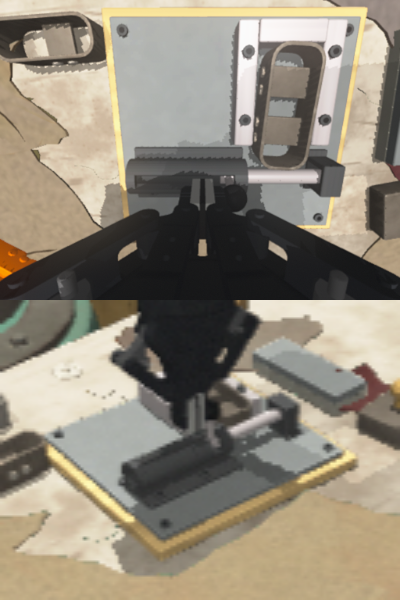

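The picture shows the bolt rod across the mouth into the keeper (330,175) and the knob at (237,197), with the fingers still behind it. The 14 N rise is the end stop. Next I go up and round to the knob's +x side, then push it over.

>>> {"op": "apply_moves", "data": {"motion": [{"x": 0.0,"y": -0.008,"z": 0.0,"rx": 0.0,"ry": 0.0,"rz": 0.0,"claw": 0.0},{"x": 0.0,"y": -0.01,"z": -0.03,"rx": 0.0,"ry": 0.0,"rz": 0.0,"claw": 0.0},{"x": 0.01,"y": -0.008,"z": -0.038,"rx": 0.0,"ry": 0.0,"rz": 0.0,"claw": 0.0},{"x": 0.036,"y": 0.0,"z": -0.038,"rx": 0.0,"ry": 0.0,"rz": 0.0,"claw": 0.0},{"x": 0.036,"y": 0.018,"z": -0.038,"rx": 0.0,"ry": 0.0,"rz": 0.0,"claw": 0.0},{"x": 0.036,"y": 0.018,"z": -0.038,"rx": 0.0,"ry": 0.0,"rz": 0.0,"claw": 0.0},{"x": 0.036,"y": 0.018,"z": -0.01,"rx": 0.0,"ry": 0.0,"rz": 0.0,"claw": 0.0},{"x": 0.036,"y": 0.018,"z": 0.005,"rx": 0.0,"ry": 0.0,"rz": 0.0,"claw": 0.0},{"x": 0.036,"y": 0.018,"z": 0.005,"rx": 0.0,"ry": 0.0,"rz": 0.0,"claw": 0.0},{"x": 0.03,"y": 0.018,"z": 0.005,"rx": 0.0,"ry": 0.0,"rz": 0.0,"claw": 0.0},{"x": 0.026,"y": 0.018,"z": 0.005,"rx": 0.0,"ry": 0.0,"rz": 0.0,"claw": 0.0},{"x": 0.022,"y": 0.018,"z": 0.005,"rx": 0.0,"ry": 0.0,"rz": 0.0,"claw": 0.0},{"x": 0.018,"y": 0.018,"z": 0.005,"rx": 0.0,"ry": 0.0,"rz": 0.0,"claw": 0.0},{"x": 0.015,"y": 0.018,"z": 0.005,"rx": 0.0,"ry": 0.0,"rz": 0.0,"claw": 0.0},{"x": 0.012,"y": 0.018,"z": 0.005,"rx": 0.0,"ry": 0.0,"rz": 0.0,"claw": 0.0},{"x": 0.009,"y": 0.018,"z": 0.005,"rx": 0.0,"ry": 0.0,"rz": 0.0,"claw": 0.0},{"x": 0.006,"y": 0.018,"z": 0.005,"rx": 0.0,"ry": 0.0,"rz": 0.0,"claw": 0.0}]}}

```text
t: 9.87
ee_pos: [0.57, -0.1046, 0.0574]
tcp_rot: [-180.0, -0.0, -19.9]
force: [0.9, -0.3, -0.5]
opening: -0.0001
gripper_force: 0.6
```

```bash
python3 w.py 8 wrist
```

```text
9.8667 [ 6.2 41.7 57.4] [-180.    -0.   -19.9] -5.975560619033958e-05 [ 0.9 -0.3 -0.5]
wrist die 1911 [[11.3, -18.5, 44.1], [47.2, -4.2, 47.0], [84.2, 19.7, 48.6]]
wrist knob 782 [[12.8, 28.9, 68.3], [14.1, 42.5, 76.1], [18.1, 55.5, 82.8]]
wrist rails 9909 [[28.4, -33.7, 36.6], [82.0, 2.2, 39.5], [113.2, 37.3, 41.4]]
```

The lever is swinging over with only about 1 N at the knob. I continue.

>>> {"op": "apply_moves", "data": {"motion": [{"x": -0.003,"y": 0.0,"z": 0.0,"rx": 0.0,"ry": 0.0,"rz": 0.0,"claw": 0.0},{"x": -0.006,"y": 0.0,"z": 0.0,"rx": 0.0,"ry": 0.0,"rz": 0.0,"claw": 0.0},{"x": -0.009,"y": 0.0,"z": 0.0,"rx": 0.0,"ry": 0.0,"rz": 0.0,"claw": 0.0},{"x": -0.012,"y": 0.0,"z": 0.0,"rx": 0.0,"ry": 0.0,"rz": 0.0,"claw": 0.0},{"x": -0.014,"y": 0.0,"z": 0.0,"rx": 0.0,"ry": 0.0,"rz": 0.0,"claw": 0.0},{"x": -0.014,"y": 0.0,"z": 0.0,"rx": 0.0,"ry": 0.0,"rz": 0.0,"claw": 0.0}]}}

```text
t: 10.42
ee_pos: [0.5566, -0.0997, 0.0573]
tcp_rot: [-180.0, 0.0, -19.9]
force: [-0.7, -0.5, -0.4]
opening: 0.0005
gripper_force: 0.1
```

>>> {"op": "apply_moves", "data": {"motion": [{"x": 0.004,"y": 0.0,"z": 0.0,"rx": 0.0,"ry": 0.0,"rz": 0.0,"claw": 0.0},{"x": 0.004,"y": 0.0,"z": -0.03,"rx": 0.0,"ry": 0.0,"rz": 0.0,"claw": 0.0},{"x": -0.025,"y": 0.0,"z": -0.03,"rx": 0.0,"ry": 0.0,"rz": 0.0,"claw": 0.0},{"x": -0.025,"y": 0.0,"z": -0.03,"rx": 0.0,"ry": 0.0,"rz": 0.0,"claw": 0.0},{"x": -0.025,"y": 0.0,"z": -0.02,"rx": 0.0,"ry": 0.0,"rz": 0.0,"claw": 0.0},{"x": -0.025,"y": 0.0,"z": -0.016,"rx": 0.0,"ry": 0.0,"rz": 0.0,"claw": 0.0},{"x": -0.025,"y": 0.0,"z": -0.013,"rx": 0.0,"ry": 0.0,"rz": 0.0,"claw": 0.0},{"x": -0.026,"y": 0.0,"z": -0.01,"rx": 0.0,"ry": 0.0,"rz": 0.0,"claw": 0.0},{"x": -0.026,"y": 0.0,"z": -0.007,"rx": 0.0,"ry": 0.0,"rz": 0.0,"claw": 0.0},{"x": -0.027,"y": 0.0,"z": -0.004,"rx": 0.0,"ry": 0.0,"rz": 0.0,"claw": 0.0},{"x": -0.027,"y": 0.0,"z": -0.002,"rx": 0.0,"ry": 0.0,"rz": 0.0,"claw": 0.0},{"x": -0.027,"y": 0.0,"z": 0.0,"rx": 0.0,"ry": 0.0,"rz": 0.0,"claw": 0.0},{"x": -0.027,"y": 0.0,"z": 0.001,"rx": 0.0,"ry": 0.0,"rz": 0.0,"claw": 0.0}]}}

```text
t: 11.5
ee_pos: [0.5316, -0.0907, 0.056]
tcp_rot: [-180.0, 0.0, -19.9]
force: [-0.3, -0.2, 1.1]
opening: -0.0002
gripper_force: 0.6
```

```bash
python3 w.py 9 wrist
```

```text
11.5 [-34.6  41.8  56. ] [-180.     0.   -19.9] -0.00017438059221818464 [-0.3 -0.2  1.1]
wrist die 2328 [[11.3, -18.5, 44.1], [48.3, -6.6, 47.0], [84.1, 19.7, 48.7]]
wrist knob 794 [[-27.9, 28.9, 68.1], [-26.7, 42.0, 75.9], [-22.7, 55.6, 82.9]]
wrist rails 7048 [[27.8, -33.8, 36.4], [60.5, -13.7, 39.3], [86.8, 37.3, 41.2]]
```

>>> {"op": "apply_moves", "data": {"motion": [{"x": 0.0,"y": 0.0,"z": 0.001,"rx": 0.0,"ry": 0.0,"rz": 0.0,"claw": 0.0},{"x": 0.0,"y": 0.0,"z": 0.002,"rx": 0.0,"ry": 0.0,"rz": 0.0,"claw": 0.0},{"x": 0.0,"y": 0.0,"z": 0.003,"rx": 0.0,"ry": 0.0,"rz": 0.0,"claw": 0.0},{"x": 0.0,"y": 0.0,"z": 0.003,"rx": 0.0,"ry": 0.0,"rz": 0.0,"claw": 0.0}]}}

```text
t: 11.88
ee_pos: [0.5317, -0.0907, 0.0535]
tcp_rot: [-180.0, -0.0, -19.9]
force: [-2.8, 1.1, 7.6]
opening: 0.0004
gripper_force: 3.6
```

The force rises to 7.6 N at tip z 53.5, which matches the lever's end position (knob top 54). I retreat upward and check.

>>> {"op": "apply_moves", "data": {"motion": [{"x": 0.0,"y": 0.0,"z": -0.02,"rx": 0.0,"ry": 0.0,"rz": 0.0,"claw": 0.0},{"x": 0.0,"y": 0.0,"z": -0.06,"rx": 0.0,"ry": 0.0,"rz": 0.0,"claw": 0.0},{"x": -0.03,"y": 0.0,"z": -0.09,"rx": 0.0,"ry": 0.0,"rz": 0.0,"claw": 0.0},{"x": -0.07,"y": 0.0,"z": -0.1,"rx": 0.0,"ry": 0.0,"rz": 0.0,"claw": 0.0},{"x": -0.07,"y": 0.0,"z": -0.1,"rx": 0.0,"ry": 0.0,"rz": 0.0,"claw": 0.0},{"x": -0.07,"y": 0.0,"z": -0.1,"rx": 0.0,"ry": 0.0,"rz": 0.0,"claw": 0.0}]}}

```text
t: 12.38
ee_pos: [0.4653, -0.0665, 0.1547]
tcp_rot: [-180.0, -0.2, -19.9]
force: [0.2, -0.2, -0.2]
opening: -0.0001
gripper_force: 0.0
```

Run:
```python
from w import *
p,q=cl('wrist'); rep('wrist',q); cv2.imwrite('pics/w10.png',p)
g=cv2.cvtColor(p,cv2.COLOR_BGR2GRAY)
m=(q[...,0]<-24)&(q[...,0]>-60)&(q[...,1]>20)&(q[...,1]<65)&(q[...,2]>30)&(q[...,2]<85)
print('knob',m.sum(),np.percentile(q[m],[1,50,99],axis=0).round(1).tolist())
```

```text
wrist die 526 [[10.5, -16.6, 44.3], [24.3, 1.2, 47.1], [47.4, 20.0, 48.9]]
wrist rails 1125 [[24.6, -33.6, 36.4], [37.3, -13.7, 39.3], [50.2, 37.4, 41.2]]
knob 382 [[-41.8, 32.9, 45.2], [-33.0, 41.3, 50.8], [-24.1, 49.6, 54.3]]
```

View pics/w10.png

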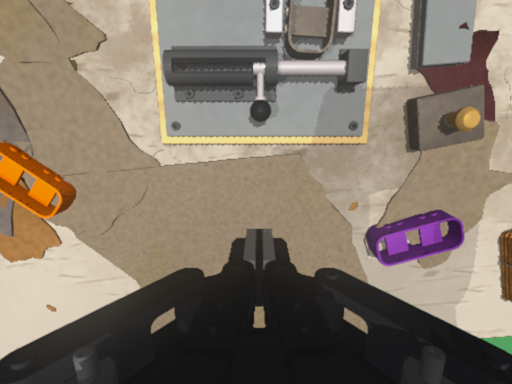

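The knob is swung over at (260,110), top z 54.3 and centre x about −34. The bolt is in the keeper at (355,68), the die is home at (310,30), and the neighbouring objects haven't moved. Handing in.

```bash
python3 -c "
from cell import manip
print(manip.sign_off())"
```

```text
the job is handed in; nothing more can be done
None
```

The job is handed in: the last camera check showed the die home against the back stop, the bolt across the mouth in the keeper, and the lever swung over to the end of the short leg. The hand-in gave no verdict.

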